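# Unlock the eye tester's measuring head with its gate lever

### The job

The measuring head of the eye tester is parked: on the console, the black lever stands in the long leg of its L-shaped gate, on the red-dot side. With the fingertips, push the lever gently along the slot to the corner, then push it across the short leg all the way to the end beside the green dot, and leave it there. Only push it, never grip it, and leave the drops bottle and the other things where they stand.

Things in the scene. Friction and masses are not known exactly. Their poses are not given: they have to be found in the camera images.
- console: Low beige console fixed to the table; display, keypad and L-shaped gate in its flat deck, 55 mm above the table. Origin on the table under the gate's middle; z up, x along the gate's long leg to the corner, y along the short leg to the end. It spans x -120 to 110, y -90 to 210 mm. The gate is a dark slot 16 mm wide, 20 deep; only the lever and the drops bottle stand up from the deck
- gate_start (a point): On the deck surface: where the lever's pin stands at the parked end of the long leg, next to the red dot (console x -45, y -30 mm). z up, axes as the console
- gate_corner (a point): On the deck surface: centre of the lever's pin at the gate's corner (console x 45, y -30 mm), 90 mm along console x from gate_start
- gate_end (a point): On the deck surface: centre of the lever's pin at the end of the short leg, next to the green dot (console x 45, y 35 mm), 65 mm along console y from gate_corner
- lever_top (a point): Centre of the top of the lever's knob, 55 mm above the deck. An upright black round knob, 26 mm diameter, from 11 to 55 mm above the deck, blue disc on top, on a 12 mm steel pin with 2 mm play each side in the slot. It cannot tilt or be lifted, slides at 2 to 3 N and stays where it is left; hard stops lie 2 mm past gate_start, gate_corner and gate_end
- lever_along (a joint): Travel of the lever along the long leg (console +x), m: 0 at gate_start, 0.09 at gate_corner; it starts between 0 and 0.03
- lever_across (a joint): Travel of the lever along the short leg (console +y), m: 0 in the long leg, 0.065 at gate_end. The slot lets it grow only once lever_along is above about 0.086
- drops: Small loose white eye-drops bottle with an orange cap, 28 mm diameter, 60 mm high, standing on the console's deck inside the elbow of the L; origin at the centre of its underside, z up. Leave it
- sharps_pot: Loose yellow pot with a red disc on its lid, 116 mm diameter, 112 mm high, on the table to the console's -y side; origin at the centre of its underside. Leave it
- swab_pack: Loose stack of white swab packets, 60 x 60 x 30 mm, on the table to the console's -y side; origin at the centre of its underside. Leave it
- glove_box: Loose blue carton of gloves, 120 x 230 x 75 mm, on the table beyond the console (+x side); origin at the centre of its underside. Leave it

How it is judged:
By the outcome, as a careful person would: the job done as asked, in the order asked, and still so for the second after the job is handed in, with the robot touching nothing.
It also fails if it takes over 48 s, if anything falls off the work surface, if the arm or the gripper's body presses on something with over 40 N, if the wrist force passes 120 N, or if a joint passes its speed limit or range.

### The arm

A 7-joint arm with a two-finger parallel gripper is mounted at the origin on the work surface. World frame = base frame: x ahead of the robot, y to its left, z up, the work surface at z = 0. Lengths are in mm, angles in rad, forces in N, time in s.
With the tool pointing down it reaches from about 400 to 900 mm from the base axis. Payload 5.6 kg.
Tool frame: the origin (TCP) lies midway between the tips of the shut fingers; the grasp point (between the pads) lies 19 mm behind it; x points along the fingers, y is the direction in which the jaws open and shut, and the axes are right-handed (so a half turn about x gives the same grasp; the last joint's range is limited). The gripper opens to 92 mm and grips with 3 to 60 N. Pads are 20 mm wide; open, the fingers measure 128 mm over their backs; the gripper's body (75 mm by 189 mm) begins 69 mm behind the grasp point.
Start: joints at [-1.28, 0.468, -0.012, 1.603, 0.006, 1.071, -0.056], TCP at [213.004, 614.116, 214.592] pointing down, gripper open.
Joint ranges: [-2.53, 2.53], [-0.31, 2.02], [-1.57, 1.55], [0.28, 2.44], [-1.29, 4.43], [0.15, 1.84], [-2.92, 2.92]. Speed limits (rad/s): [2.57, 2.57, 3.14, 3.14, 3.14, 3.14, 3.14].

### API

Orientations are given as a rotation vector (axis times angle).
In Python, from cell import robot, grip, kin, viewer gives the robot as it stands. Calls block until the motion is done:
- robot.movep(position, orientation): joint-space move of the TCP to a pose.
- robot.servo_line(position, feed=150, rotation=None): straight line of the TCP; rotation=None keeps the orientation; feed is the mean speed in mm/s.
- robot.goto_joints(angles): joint-space move.
- grip(opening, newtons=None): opening from 0.0 (shut) to 1.0 (fully open); newtons is the grip in N (None keeps the last); returns when the fingers have stopped.
- robot.hold(seconds).
- kin.ik(position, orientation): joint angles nearest the present ones, or None.
- robot.observe(): the state.
- viewer.read_camera(name): name is "scene" or "top" or "wrist"; returns the picture (400x640x3 uint8, red, green, blue); there is no depth.
- viewer.camera_info(name): a dict with "camera_matrix" (3x3 intrinsics, pixels), "k1" (the pictures are not rectified: a ray, as slopes to the right and down, at radius r is drawn at 1 + k1 r^2 times it, then the intrinsics apply), "R" (3x3) and "t" (3): a world point X has camera coordinates R X + t. Camera axes: x right, y down, z forward; pixel columns grow to the right and rows downward; lengths in mm; the calibration is good to about 2 mm. A picture is of the moment at which its call begins: read the wrist's pose just before it. camera_info takes no time and is no camera call; for the wrist camera it gives the pose at the moment of the call.
A pose or a line that the arm cannot do raises robot.IKError and nothing moves.
- robot.job_done(): hands the job in, once; it reports no verdict.
Trained networks look in the newest picture that a camera, given by its name, has taken for a name from the list of things; names that differ only in an ending like _2 or _b are one class to them, and where a whole thing is asked for, a point or a joint stands for the part that bears it (a point fixed in the world has none). Each returns a list of dicts, best first, with "confidence" (0 to 1); they miss things now and then, are a little off and sometimes report something else, mostly with a low value. They report only what shows in the picture. A call takes as long as a camera call.
- viewer.silhouettes(name, camera): "mask" (400x640 bool, what is visible of it).
- viewer.pinpoint(name, camera): "at" ([x, y, z] in mm, in the coordinates of the camera as it stood for that picture, good to about 4 mm: a listed point, or the origin of a listed thing).
The state is a dict: "t": time; "joints": joint angles; "joint_velocities": joint speeds; "joint_torque": joint torques, N m; "tcp_pos": TCP position; "tcp_rot": TCP orientation; "contact_force": force on the tool from outside, world axes, zero at the start; "wrist_torque": the same for the moment, N m; "grip_width": opening from 0.0 (shut) to 1.0 (fully open).
Only numpy, scipy, OpenCV 4.12 (cv2) and the standard library are available. Lean on these libraries where they do the work, as an engineer would, in place of code of your own. Each camera call takes 0.05 s, during which the arm holds its last target. There are 200 camera calls.

## Working session

There is one attempt and no reset: what is moved stays moved. The work goes in short steps, each a Python script; the robot and the scene stay as the last script left them, time stands still between calls to the robot, and variables do not carry over. Pictures are saved under pics/ and viewed, about 8 in all and at most 12, crops included, and the job is handed in when it is done.

```bash
mkdir -p pics
cat > h.py <<'E'
import numpy as np, cv2
from cell import robot, grip, kin, viewer
def pin(name,cam):
    i=viewer.camera_info(cam); R=np.array(i["R"]);t=np.array(i["t"])
    return [(round(d["confidence"],2),(R.T@(np.array(d["at"])-t)).round(1).tolist()) for d in viewer.pinpoint(name,cam)[:2]]
def pix2plane(u,v,z,cam):
    i=viewer.camera_info(cam); K=np.array(i["camera_matrix"]);R=np.array(i["R"]);t=np.array(i["t"])
    p=cv2.undistortPoints(np.array([[[u,v]]],float),K,np.array([i["k1"],0,0,0,0.]))[0,0]
    d=R.T@np.array([p[0],p[1],1]); c=-R.T@t
    return c+d*(z-c[2])/d[2]
def proj(P,cam):
    i=viewer.camera_info(cam);R=np.array(i["R"])
    return cv2.projectPoints(np.array(P,float).reshape(-1,3),cv2.Rodrigues(R)[0],np.array(i["t"],float),np.array(i["camera_matrix"]),np.array([i["k1"],0,0,0,0.]))[0][:,0]
def snap(cam,fn,crop=None,s=1):
    im=viewer.read_camera(cam)[:,:,::-1]
    if crop: im=im[crop[1]:crop[3],crop[0]:crop[2]]
    cv2.imwrite("pics/"+fn,cv2.resize(im,None,fx=s,fy=s,interpolation=cv2.INTER_CUBIC)); return im
E
python3 - <<'E'
from h import *
a=snap("top","top.png"); b=snap("scene","scene.png")
for c in("top","scene"):
    for n in ["console","gate_start","gate_corner","gate_end","lever_top","drops","sharps_pot","swab_pack","glove_box"]: print(c,n,pin(n,c))
o=robot.observe();print(o["t"],o["tcp_pos"],o["tcp_rot"],o["contact_force"])
E
```

```text
top console [(0.61, [521.7, 40.3, -0.2])]
top gate_start [(0.8, [494.2, -1.9, 57.8])]
top gate_corner [(0.72, [577.5, 28.1, 54.7])]
top gate_end [(0.81, [551.7, 86.5, 57.3])]
top lever_top [(0.55, [505.1, 3.5, 108.3])]
top drops [(0.67, [471.7, 105.1, 57.3])]
top sharps_pot []
top swab_pack [(0.96, [501.8, -135.2, -0.2])]
top glove_box [(0.59, [710.8, 143.3, 1.5])]
scene console [(0.95, [525.8, 39.6, -2.9])]
scene gate_start [(0.64, [491.1, 1.2, 55.9]), (0.56, [558.1, 84.9, 53.5])]
scene gate_corner [(0.6, [575.1, 30.7, 50.8])]
scene gate_end [(0.57, [555.8, 88.1, 52.7]), (0.51, [471.8, 109.0, 58.3])]
scene lever_top [(0.63, [505.5, -0.3, 104.7])]
scene drops [(0.64, [476.2, 108.2, 57.6])]
scene sharps_pot [(0.78, [631.3, -136.3, -3.7]), (0.45, [493.0, 1.3, 57.0])]
scene swab_pack [(0.96, [495.9, -124.7, 1.8])]
scene glove_box [(0.81, [708.3, 141.1, 1.0]), (0.36, [553.2, 88.3, 50.0])]
1.0 [213.01283599 614.12545596 214.60047592] [ 0.26206312  1.55481014 -0.26197341] [ 0.09426222 -0.02396371  0.12693158]
```

View pics/top.png

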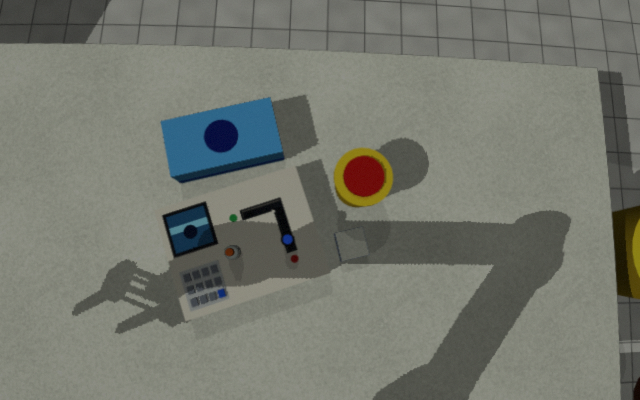

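View pics/scene.png

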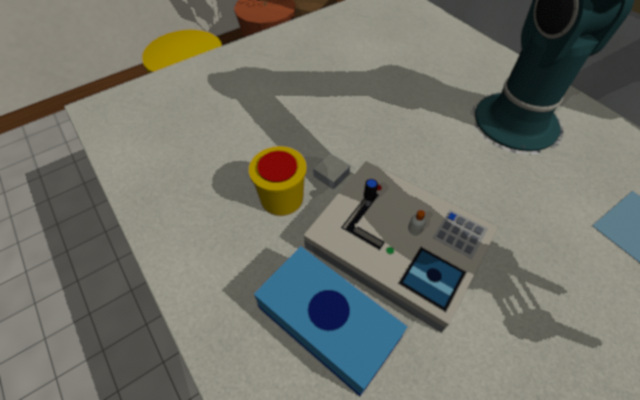

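The top picture shows the lever (288,239) on the red-dot side, the corner at (278,202), the green end at (243,214), and the bottle (232,252) well clear of both legs. The scene picture agrees. Next I fit the console pose and look from above with the wrist camera.

```bash
cat >> h.py <<'E'
M={"console":(0,0,0),"gate_start":(-45,-30,55),"gate_corner":(45,-30,55),"gate_end":(45,35,55)}
def fit(cams):
    A=[];B=[]
    for c in cams:
        for n,m in M.items():
            r=pin(n,c)
            if r and r[0][0]>.4: A.append(m[:2]);B.append(r[0][1][:2])
    A=np.array(A,float);B=np.array(B)
    a=A-A.mean(0);b=B-B.mean(0)
    y=np.arctan2((a[:,0]*b[:,1]-a[:,1]*b[:,0]).sum(),(a*b).sum())
    R=np.array([[np.cos(y),-np.sin(y)],[np.sin(y),np.cos(y)]])
    o=B.mean(0)-R@A.mean(0)
    return o,y,R,np.abs(B-(A@R.T+o)).max()
from scipy.spatial.transform import Rotation as Ro
def rot(y,s=1):
    cy=s*np.array([-np.sin(y),np.cos(y),0]);x=np.array([0,0,-1.])
    return Ro.from_matrix(np.c_[x,cy,np.cross(x,cy)]).as_rotvec()
E
python3 - <<'E'
from h import *
for c in("top","scene"): viewer.read_camera(c)
o,y,R,e=fit(["top","scene"]);print(o,y,e)
Rn=Ro.from_rotvec(robot.observe()["tcp_rot"]).as_matrix();print(Rn.round(2))
P=np.r_[o+R@np.array([-70,-30]),220]
q={s:kin.ik(P,rot(y,s)) for s in(1,-1)};print(q)
s=min([s for s in q if q[s] is not None],key=lambda s:np.abs(np.array(q[s])-robot.observe()["joints"]).max());print("s",s)
grip(0.0); robot.movep(P,rot(y,s))
snap("wrist","w1.png")
for n in list(M)+["lever_top","drops"]: print(n,pin(n,"wrist"))
print(fit(["wrist"]),robot.observe()["t"],robot.observe()["tcp_pos"],robot.observe()["contact_force"])
E
```

```text
[525.08774895  41.36302134] 0.32737543688860815 5.412251046515053
[[ 0.    0.33  0.94]
 [-0.    0.94 -0.33]
 [-1.   -0.    0.  ]]
{1: array([-0.50209801,  0.14965605,  0.50055901,  2.05249779, -0.0874975 ,
        0.95937673,  1.94222678]), -1: array([-0.79752355,  0.17411872,  0.84213199,  2.06683121, -0.15798728,
        0.96404868, -1.1157951 ])}
s -1
console [(0.84, [521.9, 36.8, 0.4])]
gate_start [(0.2, [500.4, 1.8, 107.6])]
gate_corner [(0.88, [580.0, 28.7, 55.7])]
gate_end [(0.95, [555.0, 84.6, 55.7]), (0.33, [502.6, -130.5, -1.2])]
lever_top [(0.88, [502.1, 0.7, 107.4]), (0.54, [635.0, -147.7, -1.5])]
drops [(0.95, [477.6, 104.5, 55.2]), (0.22, [577.2, 29.5, 55.2])]
(array([525.18147836,  36.42678298]), np.float64(0.3921912942346136), array([[ 0.92407374, -0.38221425],
       [ 0.38221425,  0.92407374]]), np.float64(3.3814783570689997)) 5.8 [468.44802332  -9.54022419 219.99031163] [ 0.76758401  0.16155454 -1.29921478]
```

View pics/w1.png

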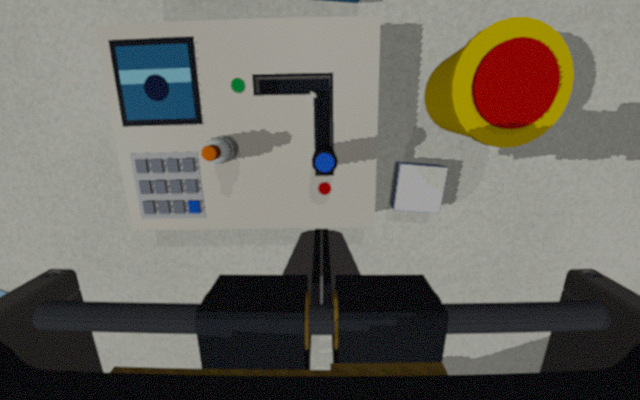

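The wrist picture shows the blue knob disc at (324,161), the slot corner near (324,84), the slot end at (253,84), the red dot at (324,188), and the bottle at (220,150), clear of the slot. I refine the pose from these pixels.

Run:
```python
from h import *
A=np.array([[110,-90],[110,210],[-120,-90],[-120,210],[53,-38],[45,43]],float)
px=[(380,17),(106,25),(376,228),(132,229),(333,73),(253,84)]
B=np.array([pix2plane(u,v,55,"wrist")[:2] for u,v in px]);print(B.round(1))
a=A-A.mean(0);b=B-B.mean(0)
y=np.arctan2((a[:,0]*b[:,1]-a[:,1]*b[:,0]).sum(),(a*b).sum())
R=np.array([[np.cos(y),-np.sin(y)],[np.sin(y),np.cos(y)]]);o=B.mean(0)-R@A.mean(0)
print(o,y,(B-(A@R.T+o)).round(1).tolist())
L=pix2plane(324,161,110,"wrist")[:2];print("lever",L,R.T@(L-o))
for p in [(238,85),(324,188)]: print("dot",R.T@(pix2plane(*p,55,"wrist")[:2]-o))
```

```text
[[657.   -9.6]
 [560.4 261.6]
 [440.2 -90.5]
 [340.4 196. ]
 [589.9  18.2]
 [551.7  96.5]]
[524.48859729  35.86846769] 0.33692216466549824 [[-1.1, 3.1], [1.5, -8.8], [-0.7, -1.8], [-1.4, 1.6], [2.8, 0.7], [-1.1, 5.2]]
lever [504.37415733  -0.51752041] [-31.01215898 -27.69073528]
dot [44.94372157 64.61821983]
dot [-70.46689814 -27.93716524]
```

```bash
cat >> h.py <<'E'
Y=0.335; RR=np.array([[np.cos(Y),-np.sin(Y)],[np.sin(Y),np.cos(Y)]]); O=np.array([524.5,37.])
def C(x,y,z): return np.r_[O+RR@np.array([x,y]),z]
def tocon(p): return RR.T@(np.array(p)[:2]-O)
def fcon():
    f=np.array(robot.observe()["contact_force"]); return np.r_[RR.T@f[:2],f[2]]
def push(ax,dist,fine_after,stop,step=5.,feed=30):
    p0=np.array(robot.observe()["tcp_pos"]);d=np.r_[RR[:,ax],0];robot.hold(.1);b=fcon();s=0;log=[]
    while s<dist:
        s+=step if s<fine_after else 1.
        robot.servo_line(p0+d*s,feed=feed if s<fine_after else 12)
        f=fcon()-b;log.append((round(s),*f.round(1)))
        if -f[ax]>stop: break
    print(*log,sep="\n"); o=robot.observe();print("tcp con",tocon(o["tcp_pos"]),"z",o["tcp_pos"][2],"t",o["t"])
E
python3 - <<'E'
from h import *
L=tocon([504.4,-.5]);print(L)
robot.movep(C(L[0]-36,L[1],120),rot(Y,-1))
robot.servo_line(C(L[0]-36,L[1],74),feed=80)
print(robot.observe()["t"],fcon())
push(0,30,0,1.5)
E
```

```text
[-31.31149109 -28.8071263 ]
7.0083 [-0.718675   -0.37545821  0.99154226]
(1, np.float64(-0.6), np.float64(0.5), np.float64(0.7))
(2, np.float64(-0.1), np.float64(-0.0), np.float64(-0.4))
(3, np.float64(-0.2), np.float64(-0.4), np.float64(0.8))
(4, np.float64(-0.5), np.float64(-0.8), np.float64(0.6))
(5, np.float64(-0.8), np.float64(-0.2), np.float64(0.3))
(6, np.float64(-0.8), np.float64(0.3), np.float64(0.7))
(7, np.float64(-0.4), np.float64(0.7), np.float64(0.2))
(8, np.float64(0.2), np.float64(0.5), np.float64(-0.7))
(9, np.float64(-0.1), np.float64(0.7), np.float64(-0.0))
(10, np.float64(0.3), np.float64(-0.4), np.float64(-0.0))
(11, np.float64(-0.5), np.float64(0.0), np.float64(-0.4))
(12, np.float64(-1.3), np.float64(0.1), np.float64(-0.1))
(13, np.float64(-0.9), np.float64(0.1), np.float64(0.4))
(14, np.float64(-1.6), np.float64(-0.7), np.float64(0.7))
tcp con [-53.17012995 -29.0226389 ] z 74.18217729492208 t 10.6167
```

Run:
```python
from h import *
push(0,84,68,6)
snap("wrist","w2.png")
snap("top","t2.png",(180,150,360,300),4)
for c in("wrist","top"): print(pin("lever_top",c),pin("gate_end",c),pin("drops",c))
```

```text
(5, np.float64(1.9), np.float64(-2.2), np.float64(-1.6))
(10, np.float64(0.9), np.float64(-2.0), np.float64(-1.8))
(15, np.float64(1.0), np.float64(-1.0), np.float64(-1.8))
(20, np.float64(1.8), np.float64(-1.2), np.float64(-2.0))
(25, np.float64(1.2), np.float64(-1.2), np.float64(-1.3))
(30, np.float64(1.3), np.float64(-2.0), np.float64(-1.8))
(35, np.float64(0.8), np.float64(-1.2), np.float64(-0.3))
(40, np.float64(2.4), np.float64(-1.8), np.float64(-1.5))
(45, np.float64(1.1), np.float64(-1.0), np.float64(-0.7))
(50, np.float64(1.2), np.float64(-1.5), np.float64(-1.6))
(55, np.float64(1.7), np.float64(-1.7), np.float64(-1.1))
(60, np.float64(0.4), np.float64(-1.5), np.float64(-1.8))
(65, np.float64(0.7), np.float64(-1.3), np.float64(-1.4))
(70, np.float64(0.8), np.float64(-0.7), np.float64(-0.6))
(71, np.float64(-1.0), np.float64(-1.4), np.float64(-1.0))
(72, np.float64(0.1), np.float64(-1.0), np.float64(-1.7))
(73, np.float64(1.1), np.float64(-1.2), np.float64(-0.8))
(74, np.float64(0.6), np.float64(-1.2), np.float64(-0.8))
(75, np.float64(-0.2), np.float64(-1.0), np.float64(-1.5))
(76, np.float64(-0.5), np.float64(-1.3), np.float64(-1.5))
(77, np.float64(0.0), np.float64(-0.9), np.float64(-1.0))
(78, np.float64(-0.2), np.float64(-0.6), np.float64(-0.0))
(79, np.float64(-3.9), np.float64(-0.2), np.float64(1.6))
(80, np.float64(-6.8), np.float64(-0.4), np.float64(4.5))
tcp con [ 25.06019168 -29.01645971] z 74.06472218707718 t 17.9
[(0.84, [576.8, 25.7, 107.5])] [(0.96, [554.7, 90.4, 54.7]), (0.26, [582.7, 28.0, 55.0])] [(0.81, [476.4, 106.3, 53.3])]
[] [(0.74, [500.3, -135.4, 0.1])] []
```

View pics/w2.png

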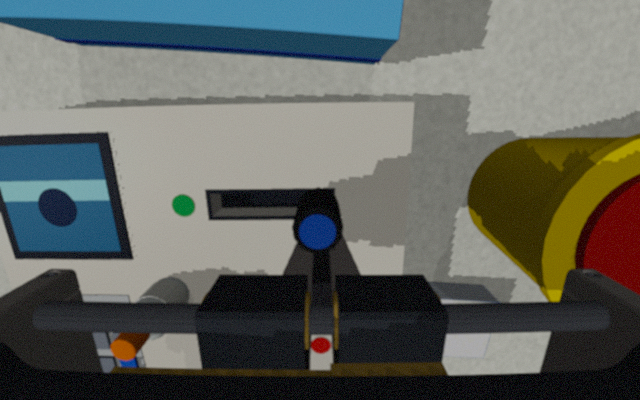

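The knob's blue disc is at (318,232), at the slot corner, and the force rise confirms the stop. Now I go around to its -y side and push it across.

Run:
```python
from h import *
robot.servo_line(C(17,-29,74),feed=60)
robot.servo_line(C(17,-29,135),feed=150)
robot.servo_line(C(46,-72,135),feed=120)
robot.servo_line(C(46,-72,74),feed=90)
print(robot.observe()["t"])
push(1,84,68,6,feed=35)
snap("wrist","w3.png")
print(pin("lever_top","wrist"),pin("gate_end","wrist"))
```

```text
20.5833
(5, np.float64(-0.4), np.float64(-0.1), np.float64(-0.2))
(10, np.float64(0.5), np.float64(0.1), np.float64(-0.9))
(15, np.float64(-0.7), np.float64(-0.4), np.float64(-0.9))
(20, np.float64(0.6), np.float64(-0.2), np.float64(-0.3))
(25, np.float64(-0.3), np.float64(-1.0), np.float64(0.2))
(30, np.float64(-0.9), np.float64(-0.3), np.float64(-0.9))
(35, np.float64(-0.8), np.float64(-1.0), np.float64(0.3))
(40, np.float64(-0.4), np.float64(-0.7), np.float64(-0.6))
(45, np.float64(-1.1), np.float64(0.5), np.float64(-0.1))
(50, np.float64(-1.3), np.float64(-0.3), np.float64(-0.7))
(55, np.float64(-0.2), np.float64(0.3), np.float64(-0.2))
(60, np.float64(-0.2), np.float64(-1.8), np.float64(-0.6))
(65, np.float64(-0.4), np.float64(-0.6), np.float64(-0.9))
(70, np.float64(-0.1), np.float64(0.1), np.float64(-1.2))
(71, np.float64(-1.2), np.float64(-1.5), np.float64(-0.7))
(72, np.float64(-1.1), np.float64(-1.1), np.float64(-0.8))
(73, np.float64(-0.4), np.float64(-1.1), np.float64(-0.4))
(74, np.float64(-0.2), np.float64(-1.1), np.float64(-1.4))
(75, np.float64(-1.6), np.float64(-1.3), np.float64(-0.3))
(76, np.float64(-1.4), np.float64(-2.0), np.float64(0.1))
(77, np.float64(-0.4), np.float64(-0.9), np.float64(-0.3))
(78, np.float64(-1.3), np.float64(-1.3), np.float64(-0.8))
(79, np.float64(-1.8), np.float64(-1.0), np.float64(-0.4))
(80, np.float64(-0.2), np.float64(-1.8), np.float64(-0.7))
(81, np.float64(-1.3), np.float64(-1.3), np.float64(-0.8))
(82, np.float64(-0.4), np.float64(-2.0), np.float64(-1.4))
(83, np.float64(-0.4), np.float64(-1.9), np.float64(-0.2))
(84, np.float64(-1.6), np.float64(-2.2), np.float64(-1.0))
tcp con [46.16220246 11.59362547] z 74.18662886654329 t 28.5333
[(0.64, [551.2, 89.0, 106.9]), (0.33, [557.1, 90.5, 55.7])] [(0.89, [554.7, 87.9, 55.9]), (0.61, [632.1, -143.4, -0.0])]
```

View pics/w3.png

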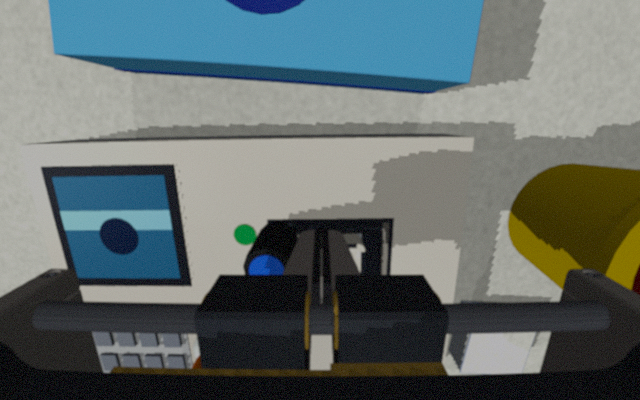

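The blue disc is at (265,268) and the lever is nearly at the green end, but there is no stop force yet. I continue with 1 mm steps.

Run:
```python
from h import *
push(1,16,0,6)
```

```text
(1, np.float64(-1.2), np.float64(-2.3), np.float64(-0.1))
(2, np.float64(-0.4), np.float64(-4.3), np.float64(-2.4))
(3, np.float64(-0.6), np.float64(-6.2), np.float64(-2.5))
tcp con [46.12006397 12.18340696] z 74.30069642121862 t 29.5333
```

Stop reached. I retreat and check.

Run:
```python
from h import *
p=tocon(robot.observe()["tcp_pos"])
robot.servo_line(C(46,p[1]-12,74),feed=60)
robot.servo_line(C(46,p[1]-12,200),feed=150)
robot.servo_line(C(-60,-10,220),feed=150)
robot.hold(.3)
snap("wrist","w4.png")
for n in("lever_top","gate_end","gate_corner","drops","swab_pack"): print(n,[(c,q,tocon(q).round(1)) for c,q in pin(n,"wrist")[:1]])
print(robot.observe()["t"],robot.observe()["contact_force"])
```

```text
lever_top [(0.94, [553.5, 92.2, 106.2], array([45.5, 42.6]))]
gate_end [(0.69, [555.5, 85.4, 55.0], array([45.2, 35.5]))]
gate_corner [(0.79, [582.0, 26.7, 53.6], array([ 50.9, -28.6]))]
drops [(0.66, [478.3, 103.7, 54.2], array([-21.7,  78.2]))]
swab_pack [(0.63, [500.6, -131.1, -0.7], array([ -77.8, -150.9]))]
32.3917 [-0.51003465 -0.45921713 -0.29635102]
```

View pics/w4.png

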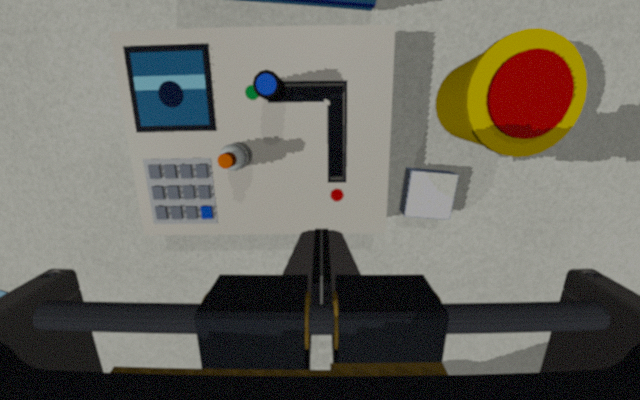

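The lever (265,84) is at the green-dot end of the slot, and the bottle, pot and swabs have not moved. I hand in.

```bash
python3 -c "
from h import *
robot.job_done()"
```

```text
the job is handed in; nothing more can be done
```

The lever is at the green-dot end of the gate, and the job is handed in. I pushed it with shut fingertips only, first along the long leg to the corner stop, then across the short leg to the end stop. At each stop the contact force rose to about 6 to 7 N. The arm then backed off clear, at about 32 s on the clock, well inside the 48 s limit.

**Lever position:** the last wrist picture shows the lever at the green end of the slot, with the rest of the slot empty. The position estimates disagree slightly: the network put the lever top about 7 mm past `gate_end` in console y. That is more than the 2 mm to the hard stop, so I take it as measurement error, since the force stop and the picture both show the end reached.

**Other things:** the drops bottle and swab pack measured where they stood before, within a few mm. The pot looks unmoved in the wrist picture. The glove box was only partly in the final view, but the arm never went near it.

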